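Refit the drip grate under the wine tap

ROBOT

A 6-joint arm with a two-finger parallel gripper is mounted at the origin on the work surface; the furniture and walls round the work are solid. World frame = base frame: x ahead of the robot, y to its left, z up, the work surface at z = 0. Lengths are in m, angles in rad, forces in N, time in s.
With the tool pointing down it reaches from about 0.25 to 0.725 m from the base axis. Payload 4 kg.
Tool frame: the origin (TCP) lies between the finger pads, 19 mm behind the fingertips; this is the grasp point; z points along the fingers, y is the line along which they close (so a half turn about z gives the same grasp; the last joint's range is limited). The gripper opens to 85 mm and grips with 20 to 120 N. Pads are 22 mm wide; open, the fingers measure 114 mm over their backs; the gripper's body (76 mm by 85 mm) begins 54 mm behind the grasp point. The pads swing forward as they close: fully open they stand 13 mm farther back than shut.
Start: joints at [1.246, 0.241, 0.005, 1.335, 0, 1.571], TCP at [0.16, 0.474, 0.25] pointing down, gripper open.
Joint ranges: [-2.72, 2.72], [-1.05, 1.87], [-1.09, 1.28], [-1.99, 2.15], [-1.42, 1.44], [-3.14, 3.14]. Speed limits (rad/s): [2.79, 2.79, 3.14, 3.14, 3.14, 3.14].

INTERFACE

Orientations are given as a unit quaternion [x, y, z, w].
In Python, from cell import manip gives the robot as it stands.
- The arm moves only by the tool steer_hand, called after "Call:" as a command line: name --pt "numbers of a row" for each row, then --argument value for the rest. Schema: {"type":"object","properties":{"steps":{"type":"object","properties":{"plan":{"type":"array","items":{"type":"array","items":{"type":"number"},"minItems":7,"maxItems":7},"minItems":1,"maxItems":12}},"additionalProperties":false,"required":["plan"]},"grip_force":{"type":"number"},"only":{"type":"string"},"quiet":{"type":"boolean"},"lines":{"type":"string"}},"required":["steps"],"additionalProperties":false}. steps is an object whose key "plan" holds a list of rows, 1 to 12 of them, each of 7 numbers: dx, dy, dz in shares of the most that a row can go, 1 being 62.5 mm, then a rotation vector rx, ry, rz in units of 0.25 rad, then the finger opening in m; each row shifts and turns the commanded pose from where the row before left it, along the tool's axes as they then stand; what a row does not reach is not made up. A row lasts 1/8 s, in which the tool goes at most 0.0625 m and 0.188 rad, less where a joint would pass 70% of its speed; a pose out of reach is approached as far as the arm can. The fingers move at their own pace and stop on an object; grip_force is the grip in N (left out, the last holds). Time passes only in rows, so rows that do not move let the fingers close. The tool returns the time, the measured TCP pose, the force, the opening and the grip force at its end. only (a regular expression) keeps the lines of the reply that match it, lines (a string "A,B") keeps lines A to B, and quiet returns only ok. Input that does not fit is refused with a message, and nothing moves.
- manip.state(): the state, without advancing time (a new reading comes with each control period).
- manip.camera(name): name is "scene" or "side" or "wrist"; returns a dict with "img" (420x560x3 uint8, blue, green, red), "camera_matrix" (3x3 intrinsics, pixels), "R" (3x3) and "t" (3): a world point X has camera coordinates R X + t. Camera axes: x right, y down, z forward; pixel columns grow to the right and rows downward; lengths in m; the calibration is good to about 2 mm. A picture is of the moment at which its call begins. There is no depth.
- manip.hand_in(): hands the job in; it is judged then, once.
The state is a dict: "clock": time; "q": joint angles; "dq": joint speeds; "effort": joint torques, N m; "tool_pos": TCP position; "eef_rot": TCP orientation; "force": force on the tool from outside, world axes, zero at the start; "wrist_torque": the same for the moment, N m; "width": finger opening in m; "grasp_force": force on a finger pad.
Only numpy, scipy, OpenCV 4.12 (cv2) and the standard library are available. Lean on these libraries where they do the work, as an engineer would, in place of code of your own. Each camera call takes 0.05 s, during which the arm holds its last target. There are 200 camera calls.

TASK

Get the wine tap ready for pouring: take the metal bottle stopper out of the drip tray and stand it upright on the small round wooden coaster, wholly on it. Then refit the loose slotted drip grate: slide it into the tray from the open front, plain edge first and in under the tray's rear lip, until the hole near its front edge drops over the tray's stud and it lies flat on the ledges. Leave the bottle and the tasting glasses standing where they are.

Things in the scene. Friction and masses are not known exactly. Their poses are not given: they have to be found in the camera images.
- tap: fixed stainless wine tap with drip tray. Origin: centre of the tray's underside, on the table; x from the tray's open front to its rear and column, y left, z up. Tray 170 (x) by 146 (y) mm, floor top at z = 4; side walls 30 high, inner faces at y = +-69; no front wall. Column 45 mm thick at x = 138, 342 tall. With the grate home, its origin is at (-4, 0, 20) in this frame, same yaw
- stud (a point): top of the fixed stud on the tray's front ledge, 8 mm diameter, domed tip, 7 mm above the ledge; at (-72, 0, 27) mm in the tap's frame. The ledges that carry the grate run all round the tray, tops at z = 20 mm in the tap's frame: front one from x = -85 to -55, rear one x = 62 to 81, side ones 14 mm wide
- lip (a point): middle of the front lower edge of the fixed lip over the tray's rear ledge, at (62, 0, 39) mm in the tap's frame: 19 mm of room between ledge and lip. The lip is 3 mm thick and covers x = 62 to 85 over the whole width; the rear wall's inner face is at x = 81
- knob (a point): middle of the front face of the tap's black knob, 41 mm diameter, at (-19, 0, 276) mm in the tap's frame. The tap runs level from here to the column; its spout hangs down at x = 40 to z = 230. It overhangs the tray: a tool pointing straight down hits it when at the stopper or when bringing the grate home, so lean the tool's top about 35 degrees towards the tray's front
- grate: loose stainless drip grate, 160 (x) by 130 (y) by 4 mm, about 0.3 kg (varies), flat on the table at the start. Origin: centre of its underside; -x is its front edge with hole and handle, +x its plain rear edge, z up. Its middle strip (28 mm wide) is solid, with slots along x on either side. Home leaves 4 mm at each side and 5 mm at the rear
- grate_hole (a point): centre of the grate's 13 mm round hole at the underside, at (-68, 0, 0) mm in the grate's frame
- grate_handle (a point): middle of the top bar of the grate's lifting loop, at (-28, 0, 34) mm in the grate's frame. The loop is of 9 mm round steel rod, runs along the grate's x from -50 to -6 mm and stands in its x-z plane: close the fingers along the grate's y, with the tool leaning in the x-z plane as wanted. The bar's underside is 25 mm above the grate's top
- grate_rear (a point): middle of the grate's plain rear edge at the underside, at (80, 0, 0) mm in the grate's frame
- stopper: silver metal bottle stopper, turned and round, 33 mm diameter, 49 mm high, upright; origin: centre of its underside. Foot flange 33 mm wide and 11 high, a 20 mm waist, then a rounded head of 26 mm diameter from z = 17 to 49, widest at about z = 36. At the start it stands on the drip tray's floor, below the tap
- coaster: fixed round plain wooden coaster, 120 mm diameter, 7 mm thick, flat on the table; origin: centre of its underside
- bottle_red: full dark wine bottle with a yellow capsule, to the left of the tap, 73 mm diameter, 317 mm tall, upright; origin: centre of its underside; a bystander
- tasting_glass_0: small tasting glass, 65 mm diameter, 155 mm tall, upright; origin: centre of its underside; a bystander
- tasting_glass_1: small tasting glass, 65 mm diameter, 155 mm tall, upright; origin: centre of its underside; a bystander

How it is judged:
By the outcome, as a careful person would: the job done as asked, in the order asked, and still so for the second after the job is handed in, with the robot touching nothing.
It also fails if it takes over 58 s, if anything falls off the work surface, if the arm or the gripper's body presses on something with over 40 N, if the wrist force passes 120 N, or if a joint passes its speed limit or range.

## Working session

There is one attempt and no reset: what is moved stays moved. The work goes in short steps, Python scripts to look and compute and a tool call to move; the robot and the scene stay as the last step left them, time stands still between calls to the robot, and variables do not carry over. Pictures are saved under pics/ and viewed, at most 10 in all, crops included, and the job is handed in when it is done.

```bash
ls; mkdir -p pics; python3 - <<'E'
from cell import manip
import cv2,numpy as np
print(manip.state())
for n in ["scene","side","wrist"]:
    c=manip.camera(n); cv2.imwrite(f"pics/{n}0.png",c["img"])
    np.savez(f"pics/{n}0.npz",**{k:np.array(c[k]) for k in("img","camera_matrix","R","t")})
    R=np.array(c["R"]);print(n,c["camera_matrix"],R,-R.T@np.array(c["t"]))
a=cv2.imread("pics/scene0.png");b=cv2.imread("pics/side0.png")
E
```

```text
cell.py
pics
{'clock': 0.0, 'q': array([ 1.24600682e+00,  2.41407906e-01,  3.71382535e-03,  1.33518487e+00,
       -1.45623771e-05,  1.57077033e+00]), 'dq': array([ 0.00052063,  0.0015592 ,  0.000983  ,  0.00110427, -0.00107899,
       -0.00105676]), 'effort': array([ 1.21988691e-03, -3.72314465e+01,  2.52409458e+01,  1.69523852e-02,
        1.21424459e-04, -7.93638691e-06]), 'tool_pos': array([0.15936954, 0.4732962 , 0.24911147]), 'eef_rot': array([ 1.61668989e-01,  9.86844493e-01, -1.02878585e-03, -1.61189196e-04]), 'force': array([0.34555506, 0.7084242 , 0.18028346]), 'wrist_torque': array([-0.03524498, -0.02033908, -0.00981959]), 'grasp_force': 0.0, 'width': 0.0850376048516674}
scene [[473.5346059    0.         281.17337678]
 [  0.         473.5346059  210.07682689]
 [  0.           0.           1.        ]] [[ 0.48542322 -0.87425157  0.00696405]
 [-0.38704563 -0.22203364 -0.89492835]
 [ 0.78393876  0.43172359 -0.44615553]] [-0.27505744 -0.51519386  0.68180536]
side [[424.25693885   0.         282.6186881 ]
 [  0.         424.25693885 205.77551247]
 [  0.           0.           1.        ]] [[ 0.8450675  -0.53458934  0.00866898]
 [-0.35445418 -0.57230516 -0.73947889]
 [ 0.40027884  0.62183682 -0.67312392]] [ 0.16026687 -0.67967721  0.90441175]
wrist [[310.96097292   0.         284.76778034]
 [  0.         310.96097292 210.60549255]
 [  0.           0.           1.        ]] [[ 0.31945947  0.94759853 -0.00163563]
 [ 0.91251399 -0.30716532  0.2701253 ]
 [ 0.25546793 -0.08778662 -0.96282379]] [0.09445984 0.49462219 0.37283443]
```
View pics/scene0.png

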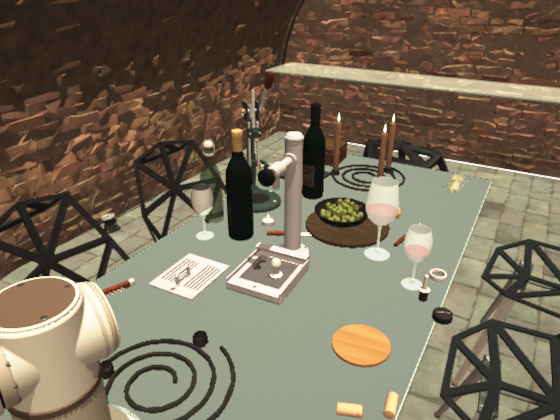

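View pics/side0.png

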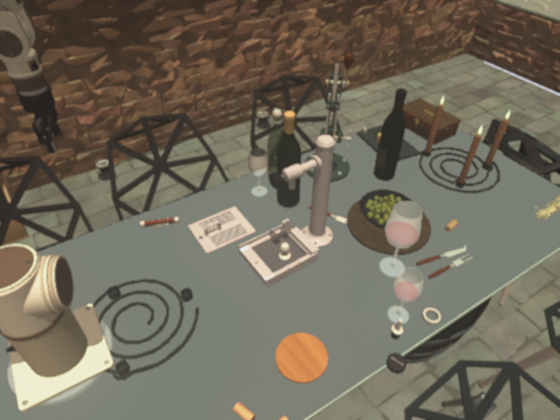

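The scene view shows the tray at about (268,272) with the stopper in it at (276,268). The grate is at (190,275), the coaster at (362,344), the bottle at (240,190), and glasses at (203,210) and (415,260). The side view has the same items: grate (221,228), tray (280,250), coaster (302,357). Next I'll enlarge both.

```bash
python3 - <<'E'
import cv2,numpy as np
a=cv2.imread("pics/scene0.png")[190:310,140:330];b=cv2.imread("pics/side0.png")[180:300,170:360]
v=np.vstack([cv2.resize(x,None,fx=4,fy=4,interpolation=cv2.INTER_CUBIC)[:480] for x in(a,b)])
cv2.imwrite("pics/c1.png",v[:480]);cv2.imwrite("pics/c2.png",v[480:])
for n in("scene","side"):
    d=np.load(f"pics/{n}0.npz");h=cv2.cvtColor(d["img"],cv2.COLOR_BGR2HSV)
    m=cv2.inRange(h,(5,150,120),(20,255,255))
    cs=max([c for c in cv2.findContours(m,0,2)[0]],key=cv2.contourArea)
    print(n,cv2.fitEllipse(cs),cv2.contourArea(cs))
    u=cv2.fitEllipse(cs)[0];r=d["R"].T@np.linalg.inv(d["camera_matrix"])@[*u,1];o=-d["R"].T@d["t"]
    print(o+r*(0.007-o[2])/r[2])
E
```

```text
scene ((358.97833251953125, 348.4941711425781), (31.051986694335938, 60.71738052368164), 105.57809448242188) 1418.5
[ 0.44172595 -0.30206132  0.007     ]
side ((301.220458984375, 357.4863586425781), (46.92491912841797, 50.38973617553711), 106.00383758544922) 1852.5
[ 0.45767043 -0.30263781  0.007     ]
```

View pics/c1.png

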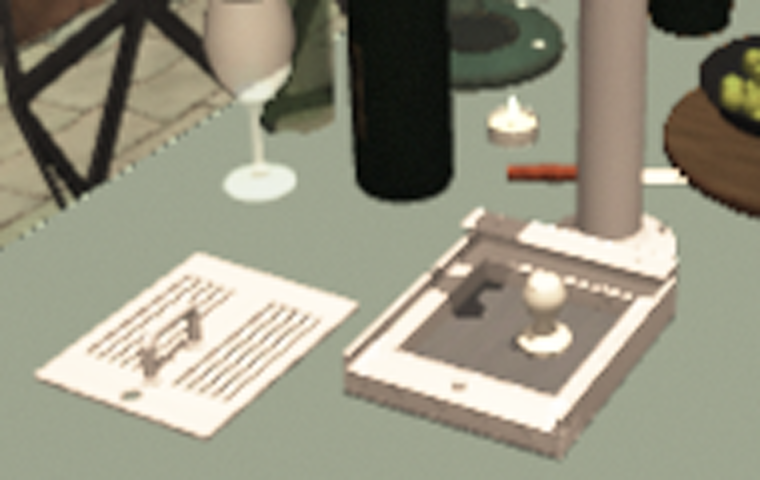

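View pics/c2.png

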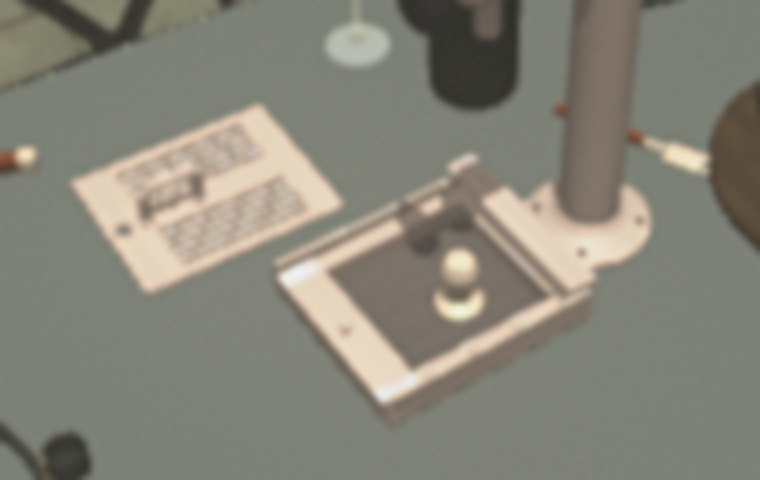

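The crops give these points. Grate corners are (37,375), (198,252), (358,303) and (208,438) in the scene crop, and (72,183), (262,103), (343,204) and (149,294) in the side crop. The grate's hole and handle are at its front left. The stud is at (459,385) and (346,330), and the stopper head at (544,290) and (460,268). I'll triangulate these.

```bash
cat > h.py <<'E'
import cv2,numpy as np
D={n:np.load(f"pics/{n}0.npz") for n in("scene","side")}
def px(n,x,y): 
    o=(140,190) if n=="scene" else (170,180)
    return np.array([o[0]+(x+.5)/4-.5,o[1]+(y+.5)/4-.5])
def ray(n,u,d=None):
    d=d or D[n];r=d["R"].T@np.linalg.inv(d["camera_matrix"])@[*u,1];return -d["R"].T@d["t"],r
def plane(n,u,z,d=None):
    o,r=ray(n,u,d);return o+r*(z-o[2])/r[2]
def tri(us,uv):
    P=[D[n]["camera_matrix"]@np.c_[D[n]["R"],D[n]["t"]] for n in("scene","side")]
    X=cv2.triangulatePoints(P[0],P[1],us.reshape(2,1),uv.reshape(2,1));X=(X[:3]/X[3])[:,0]
    e=[np.linalg.norm((p@[*X,1])[:2]/(p@[*X,1])[2]-u) for p,u in zip(P,(us,uv))];return X,e
E
python3 - <<'E'
from h import *
np.set_printoptions(precision=4,suppress=True)
pts={'gFL':((37,375),(72,183),.004),'gRL':((198,252),(262,103),.004),'gRR':((358,303),(343,204),.004),'gFR':((208,438),(149,294),.004),'hole':((132,395),(123,230),.002),'h1':((148,350),(145,207),.038),'h2':((195,312),(198,180),.038),'stud':((459,383),(346,329),.027),'head':((544,290),(460,268),.036),'flange':((544,338),(459,301),.013),'FR0':((560,458),(392,425),0),'RR0':((676,314),(592,322),0),'wallFL':((347,355),(277,262),.03),'FRtop':((565,430),(390,402),.025),'glassfoot':((260,183),(357,45),.003)}
for k,(a,b,z) in pts.items():
    a=px("scene",*a);b=px("side",*b);print(k,*tri(a,b),plane("scene",a,z),plane("side",b,z))
for n in("scene","side"):
    d=D[n];h=cv2.cvtColor(d["img"],cv2.COLOR_BGR2HSV)
    m=cv2.inRange(h,(3,120,60),(25,255,255));m[:310]=0;m=cv2.morphologyEx(m,cv2.MORPH_CLOSE,np.ones((5,5)))
    cs=max(cv2.findContours(m,0,2)[0],key=cv2.contourArea);cs=cv2.convexHull(cs);e=cv2.fitEllipse(cs)
    w=np.array([plane(n,c[0],.007)[:2] for c in cs]);print(n,e,cv2.boundingRect(cs),cv2.minEnclosingCircle((w*1000).astype(np.float32)))
E
```

```text
gFL [0.4082 0.2302 0.001 ] [np.float64(0.22553629528283067), np.float64(0.22970221628421492)] [0.4048 0.2261 0.004 ] [0.4074 0.2282 0.004 ]
gRL [ 0.5715  0.237  -0.0006] [np.float64(0.050226428768584366), np.float64(0.05396569600681803)] [0.5657 0.2317 0.004 ] [0.5694 0.2325 0.004 ]
gRR [0.5693 0.1033 0.0025] [np.float64(0.06049395039796487), np.float64(0.06612525472815428)] [0.5674 0.1017 0.004 ] [0.5687 0.1022 0.004 ]
gFR [0.4108 0.1    0.0001] [np.float64(0.1582660449510792), np.float64(0.16382072259803596)] [0.4067 0.0961 0.004 ] [0.4098 0.0973 0.004 ]
hole [0.4206 0.1656 0.0012] [np.float64(0.15860264122175766), np.float64(0.1634913138974188)] [0.4195 0.1643 0.002 ] [0.4204 0.1655 0.002 ]
h1 [0.4379 0.1632 0.022 ] [np.float64(0.9057496872802255), np.float64(0.9436080407420636)] [0.4221 0.1498 0.038 ] [0.4325 0.1442 0.038 ]
h2 [0.4812 0.1627 0.0256] [np.float64(0.4538187333905622), np.float64(0.48017542692578846)] [0.4677 0.1515 0.038 ] [0.4764 0.1489 0.038 ]
stud [ 0.5047 -0.0152  0.0208] [np.float64(0.1812479781404241), np.float64(0.19779331169920045)] [ 0.4977 -0.0194  0.027 ]
[... 736 characters left out ...]
0.03  ] [0.4903 0.0549 0.03  ]
FRtop [ 0.4975 -0.0886  0.0212] [np.float64(1.170970017019123), np.float64(1.2897889286483446)] [ 0.4913 -0.0942  0.025 ] [ 0.4968 -0.0871  0.025 ]
glassfoot [ 0.6721  0.2612 -0.0029] [np.float64(0.06727417378689342), np.float64(0.07419711096169405)] [0.6638 0.2542 0.003 ] [0.6689 0.2554 0.003 ]
scene ((360.8721618652344, 345.0712890625), (41.163387298583984, 59.44559860229492), 101.78875732421875) (332, 324, 59, 43) ((456.43634033203125, -300.8748779296875), 61.53306198120117)
side ((301.2000732421875, 357.4109802246094), (49.24833679199219, 52.392024993896484), 105.81719207763672) (276, 333, 52, 50) ((459.4634704589844, -300.3399353027344), 59.87030792236328)
```

```bash
cat > go.py <<'E'
# usage: go.py x y z lean_deg yaw_rad [n]  -> one row, to be repeated n times (tool x=-X, y=+Y at yaw 0)
import sys,numpy as np
from cell import manip
from scipy.spatial.transform import Rotation as Rt
x,y,z,l,w=map(float,sys.argv[1:6]);s=manip.state()
p=np.array(s["tool_pos"]);R=Rt.from_quat(s["eef_rot"])
T=Rt.from_euler("z",w)*Rt.from_matrix(np.diag([-1.,1,-1]))*Rt.from_euler("y",-l,degrees=True)
rv=(R.inv()*T).as_rotvec();d=R.inv().apply(np.array([x,y,z])-p)
n=int(sys.argv[6]) if len(sys.argv)>6 else int(max(np.ceil(np.linalg.norm(d)/.06),np.ceil(np.linalg.norm(rv)/.18),1))
S=sum(Rt.from_rotvec(rv*i/n).as_matrix() for i in range(n))
print(n,"x",np.round(np.r_[np.linalg.solve(S,d),rv/n],4).tolist(),"total",np.round(d,4),np.round(rv,3),"q",np.round(s["q"],2))
E
python3 go.py .44 -.02 .22 0 0 12
```

```text
12 x [-0.0304, -0.0365, 0.0025, -0.0001, -0.0, -0.0271] total [-0.4234 -0.378   0.0299] [-0.002 -0.    -0.325] q [1.25 0.24 0.   1.34 0.   1.57]
```

Careful with the scale: shifts go in shares of 62.5 mm and turns go in units of 0.25 rad. That gives: -0.0365 m is -0.584, -0.0304 m is -0.4864, -0.027 rad is -0.108.

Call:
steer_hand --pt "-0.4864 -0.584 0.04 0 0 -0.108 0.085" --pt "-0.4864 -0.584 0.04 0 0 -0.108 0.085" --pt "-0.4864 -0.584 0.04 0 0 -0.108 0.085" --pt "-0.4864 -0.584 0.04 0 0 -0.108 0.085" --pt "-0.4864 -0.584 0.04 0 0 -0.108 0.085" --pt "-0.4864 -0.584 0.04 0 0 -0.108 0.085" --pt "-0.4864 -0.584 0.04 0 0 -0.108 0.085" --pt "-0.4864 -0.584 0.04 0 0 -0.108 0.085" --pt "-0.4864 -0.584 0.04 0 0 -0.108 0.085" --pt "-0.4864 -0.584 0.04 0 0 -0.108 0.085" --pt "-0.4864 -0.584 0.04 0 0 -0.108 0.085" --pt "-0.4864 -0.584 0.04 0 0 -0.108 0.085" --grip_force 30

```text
refused: steps: the value is not of type 'object' (schema: type "object"). Nothing was moved.
```

Refused on format, not on reach. It needs an object with the rows under "plan".

Call:
steer_hand --steps '{"plan": [[-0.4864,-0.584,0.04,0,0,-0.108,0.085],[-0.4864,-0.584,0.04,0,0,-0.108,0.085],[-0.4864,-0.584,0.04,0,0,-0.108,0.085],[-0.4864,-0.584,0.04,0,0,-0.108,0.085],[-0.4864,-0.584,0.04,0,0,-0.108,0.085],[-0.4864,-0.584,0.04,0,0,-0.108,0.085],[-0.4864,-0.584,0.04,0,0,-0.108,0.085],[-0.4864,-0.584,0.04,0,0,-0.108,0.085],[-0.4864,-0.584,0.04,0,0,-0.108,0.085],[-0.4864,-0.584,0.04,0,0,-0.108,0.085],[-0.4864,-0.584,0.04,0,0,-0.108,0.085],[-0.4864,-0.584,0.04,0,0,-0.108,0.085]]}' --grip_force 30

```text
clock: 1.65
tool_pos: [0.4412, -0.0207, 0.2198]
eef_rot: [0.0, 1.0, 0.0, -0.0]
force: [0.4, 0.3, 0.2]
width: 0.0849
grasp_force: 0.0
```

```bash
python3 go.py .44 -.02 .22 0 0; python3 - <<'E'
from cell import manip
import cv2,numpy as np
c=manip.camera("wrist");cv2.imwrite("pics/w1.png",cv2.resize(c["img"],(800,600),interpolation=cv2.INTER_CUBIC))
np.savez("pics/w1.npz",**{k:np.array(c[k]) for k in("img","camera_matrix","R","t")})
E
```

```text
1 x [0.0012, 0.0007, -0.0002, 0.0002, -0.0002, -0.0004] total [ 0.0012  0.0007 -0.0002] [ 0. -0. -0.] q [-0.05  0.14 -0.2   1.23  0.   -0.05]
```

View pics/w1.png

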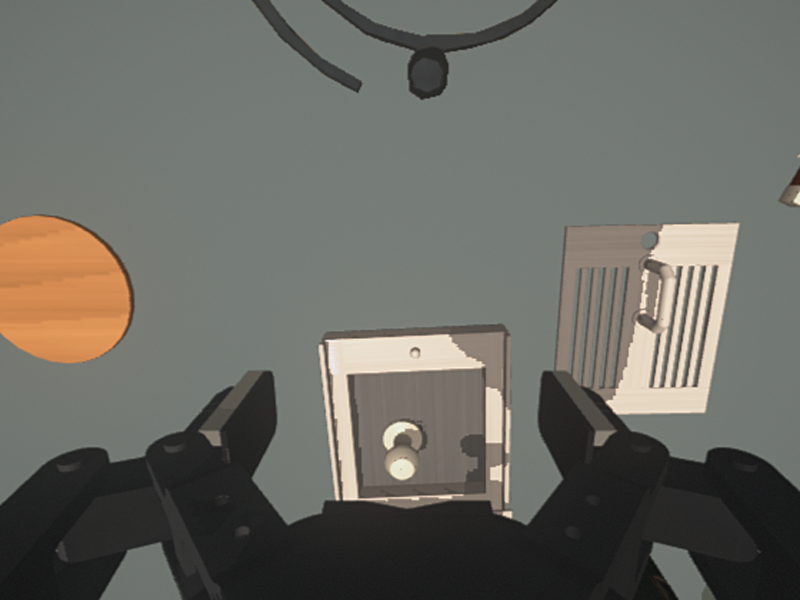

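The wrist view shows the stud at (416,352), the ledge opening's front corners at (347,374) and (486,368), and the stopper flange at (404,434). The grate's front corners are at (566,226) and (739,223), with the hole at (649,240). The handle bar runs from (664,268) to (665,325).

```bash
python3 - <<'E'
from h import *
np.set_printoptions(precision=4,suppress=True)
d=dict(np.load("pics/w1.npz"))
P={'stud':(416,352,.027),'openFR':(347,374,.02),'openFL':(486,368,.02),'openRL':(485,486,.02),'openRR':(359,496,.02),'frontTopR':(322,340,.02),'frontTopL':(506,330,.02),'flange':(404,433,.015),'head':(402,462,.04),'gFR':(566,226,.004),'gFL':(739,223,.004),'gRL':(705,412,.004),'hole':(650,240,.004),'h1':(664,268,.038),'h2':(665,325,.038)}
for k,(x,y,z) in P.items():print(k,plane("",((x+.5)*.7-.5,(y+.5)*.7-.5),z,d))
E
```

```text
stud [ 0.5018 -0.0146  0.027 ]
openFR [ 0.5233 -0.069   0.02  ]
openFL [0.5183 0.0409 0.02  ]
openRL [0.6278 0.0452 0.02  ]
openRR [ 0.6379 -0.0629  0.02  ]
frontTopR [ 0.4946 -0.0873  0.02  ]
frontTopL [0.4866 0.0548 0.02  ]
flange [ 0.5795 -0.024   0.015 ]
head [ 0.5897 -0.0255  0.04  ]
gFR [0.4089 0.0991 0.004 ]
gFL [0.4067 0.2298 0.004 ]
gRL [0.5664 0.2329 0.004 ]
hole [0.4195 0.1643 0.004 ]
h1 [0.4344 0.1584 0.038 ]
h2 [0.4765 0.1657 0.038 ]
```

```bash
python3 go.py .52 -.025 .138 35 .048
```

```text
4 x [-0.0138, -0.0005, 0.0245, -0.0048, -0.1519, -0.0122] total [-0.075  -0.      0.0817] [-0.019 -0.608 -0.049] q [-0.05  0.15 -0.19  1.23 -0.   -0.05]
```

Call:
steer_hand --steps '{"plan": [[-0.2208,-0.008,0.392,-0.0192,-0.608,-0.0488,0.05],[-0.2208,-0.008,0.392,-0.0192,-0.608,-0.0488,0.05],[-0.2208,-0.008,0.392,-0.0192,-0.608,-0.0488,0.05],[-0.2208,-0.008,0.392,-0.0192,-0.608,-0.0488,0.05],[0,0,0,0,0,0,0.05]]}' --grip_force 40

```text
clock: 2.33
tool_pos: [0.5094, -0.0191, 0.1353]
eef_rot: [-0.023, 0.957, 0.01, 0.288]
force: [-0.0, -0.3, -0.7]
width: 0.0498
grasp_force: 0.0
```

```bash
python3 go.py .589 -.025 .04 35 .048 4
```

```text
4 x [-0.0031, -0.0025, 0.0308, 0.0012, -0.0065, -0.0006] total [-0.0134 -0.0103  0.1231] [ 0.005 -0.026 -0.002] q [-0.08  0.04 -0.76  0.19  0.08 -0.1 ]
```

Converted, 0.04 m is 0.64, 0.02 m is 0.32, -0.026 rad is -0.104.

Call:
steer_hand --steps '{"plan": [[-0.208,-0.088,0.064,0.02,-0.104,0,0.05],[0,-0.032,0.64,0,0,0,0.05],[0,-0.032,0.64,0,0,0,0.05],[0,0,0.32,0,0,0,0.05],[0,0,0,0,0,0,0.05]]}'

```text
clock: 2.95
tool_pos: [0.5876, -0.0257, 0.0618]
eef_rot: [-0.022, 0.952, 0.007, 0.305]
force: [0.3, 0.6, -0.2]
width: 0.0502
grasp_force: 0.0
```

```bash
python3 go.py .589 -.025 .04 35 .048; python3 - <<'E'
from cell import manip
import cv2,numpy as np
c=manip.camera("wrist");cv2.imwrite("pics/w2.png",c["img"])
E
```

```text
1 x [0.0114, 0.0006, 0.0186, -0.0009, 0.0084, -0.0012] total [0.0114 0.0006 0.0186] [-0.001  0.008 -0.001] q [-0.08  0.32 -0.71 -0.08  0.07 -0.1 ]
```

View pics/w2.png

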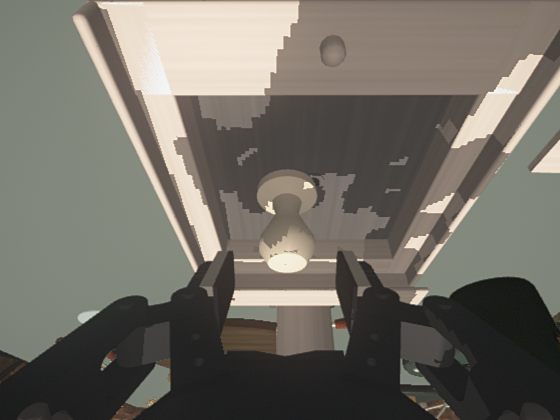

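The stopper head, at (287,245), is centred between the pads at 232 and 338. I'll advance and grip.

Converted, 0.01 m is 0.16, 0.0085 m is 0.136, 0.008 rad is 0.032.

Call:
steer_hand --steps '{"plan": [[0.096,0,0.16,0,0.032,0,0.05],[0.088,0,0.136,0,0,0,0.05],[0,0,0,0,0,0,0.05],[0,0,0,0,0,0,0.015],[0,0,0,0,0,0,0.015],[0,0,0,0,0,0,0.015]]}' --grip_force 40

```text
clock: 3.75
tool_pos: [0.5868, -0.0256, 0.0404]
eef_rot: [-0.022, 0.953, 0.007, 0.301]
force: [-0.0, -0.6, 0.9]
width: 0.0242
grasp_force: 39.2
```

```bash
python3 go.py .589 -.025 .04 35 .048
```

```text
1 x [-0.0016, 0.0005, 0.0016, -0.001, 0.0014, -0.0012] total [-0.0016  0.0005  0.0016] [-0.001  0.001 -0.001] q [-0.08  0.37 -0.72 -0.13  0.07 -0.1 ]
```

Call:
steer_hand --steps '{"plan": [[0,0,-0.48,0,0,0,0.015],[0,0,-0.8,0,0,0,0.015],[0,0,-0.64,0,0,0,0.015],[0,0,0,0,0,0,0.015]]}'

```text
clock: 4.25
tool_pos: [0.5181, -0.0289, 0.1412]
eef_rot: [-0.022, 0.953, 0.007, 0.303]
force: [0.7, -0.7, -0.7]
width: 0.0239
grasp_force: 39.4
```

```bash
python3 go.py .458 -.301 .12 35 -.57
```

```text
5 x [0.0032, -0.0566, 0.0029, 0.0709, 0.0012, 0.1008] total [ 0.0716 -0.269  -0.0246] [0.354 0.006 0.504] q [-0.1   0.04 -0.76  0.15  0.09 -0.12]
```

Call:
steer_hand --steps '{"plan": [[0.0512,-0.9056,0.048,0.284,0.004,0.4032,0.015],[0.0512,-0.9056,0.048,0.284,0.004,0.4032,0.015],[0.0512,-0.9056,0.048,0.284,0.004,0.4032,0.015],[0.0512,-0.9056,0.048,0.284,0.004,0.4032,0.015],[0.0512,-0.9056,0.048,0.284,0.004,0.4032,0.015],[0,0,0,0,0,0,0.015],[0,0,0,0,0,0,0.015]]}'

```text
clock: 5.12
tool_pos: [0.4577, -0.3007, 0.1157]
eef_rot: [0.268, 0.916, -0.085, 0.286]
force: [-0.7, 0.5, -0.6]
width: 0.0239
grasp_force: 39.5
```

```bash
python3 go.py .457 -.301 .06 35 -.57; python3 - <<'E'
from cell import manip
import cv2,numpy as np
i=[manip.camera(n)["img"] for n in("scene","side","wrist")]
v=np.hstack([cv2.resize(i[0][270:390,310:430],(390,390)),cv2.resize(i[1][290:410,240:360],(390,390))]);cv2.imwrite("pics/p1.png",v)
E
```

```text
1 x [0.032, -0.0005, 0.0456, -0.0017, -0.0058, 0.0016] total [ 0.032  -0.0005  0.0456] [-0.002 -0.006  0.002] q [-0.58  0.14 -0.73  0.09  0.01 -0.01]
```

View pics/p1.png

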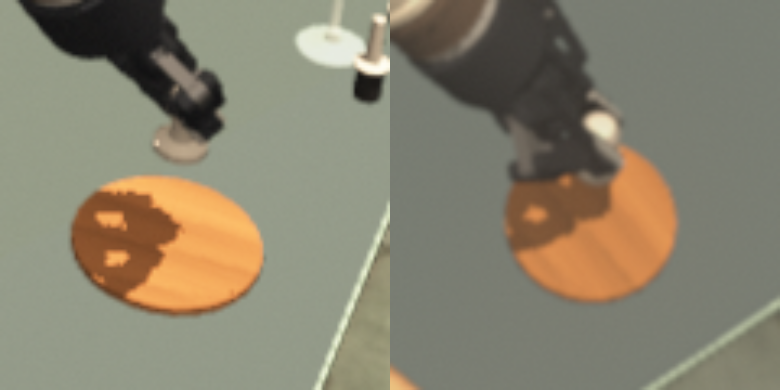

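The stopper hangs roughly upright, with its flange at (180,145) above the coaster. I'll lower it.

Converted, 0.023 m is 0.368, 0.0226 m is 0.3616, -0.006 rad is -0.024.

Call:
steer_hand --steps '{"plan": [[0.256,0,0.368,0,-0.024,0,0.015],[0.256,0,0.3616,0,0,0,0.015],[0.064,0,0.096,0,0,0,0.015],[0.04,0,0.048,0,0,0,0.015],[0,0,0,0,0,0,0.015],[0,0,0,0,0,0,0.015]]}'

```text
clock: 6.02
tool_pos: [0.4584, -0.3014, 0.0513]
eef_rot: [0.267, 0.915, -0.086, 0.29]
force: [-0.1, 0.0, -0.5]
width: 0.0238
grasp_force: 39.5
```

```bash
python3 go.py .457 -.301 .0434 35 -.57
```

```text
1 x [0.0057, -0.0004, 0.0057, -0.0022, 0.0044, 0.0018] total [ 0.0057 -0.0004  0.0057] [-0.002  0.004  0.002] q [-0.59  0.29 -0.81 -0.15  0.01 -0.01]
```

Call:
steer_hand --steps '{"plan": [[0.0448,0,0.064,0,0.016,0,0.015],[0.016,0,0.024,0,0,0,0.015],[0,0,0,0,0,0,0.015],[0,0,0,0,0,0,0.015]]}'

```text
clock: 6.52
tool_pos: [0.4576, -0.3011, 0.0434]
eef_rot: [0.268, 0.916, -0.086, 0.287]
force: [1.1, -0.4, -0.3]
width: 0.0243
grasp_force: 39.6
```

```bash
python3 go.py .457 -.301 .0434 35 -.57
```

```text
1 x [0.0004, -0.0003, -0.0003, -0.0023, -0.0019, 0.0016] total [ 0.0004 -0.0003 -0.0003] [-0.002 -0.002  0.002] q [-0.59  0.31 -0.81 -0.16  0.01 -0.01]
```

Call:
steer_hand --steps '{"plan": [[0.0096,0,0.0144,0,0,0,0.015],[0,0,0,0,0,0,0.015],[0,0,0,0,0,0,0.015]]}'

```text
clock: 6.9
tool_pos: [0.4583, -0.3015, 0.0434]
eef_rot: [0.268, 0.915, -0.086, 0.288]
force: [-1.7, 0.8, 5.0]
width: 0.0236
grasp_force: 40.0
```

Converted, 0.0009 m is 0.0144, 0.0006 m is 0.0096.

Call:
steer_hand --steps '{"plan": [[0.0096,0,0.0144,0,0,0,0.015],[0,0,0,0,0,0,0.015],[0,0,0,0,0,0,0.015]]}'

```text
clock: 7.28
tool_pos: [0.4592, -0.302, 0.0435]
eef_rot: [0.267, 0.915, -0.086, 0.29]
force: [-4.2, 3.3, 10.5]
width: 0.024
grasp_force: 40.4
```

Contact is made, so I'll release: open the fingers, then back out along the tool axis.

Converted, -0.06 m is -0.96, -0.04 m is -0.64.

Call:
steer_hand --steps '{"plan": [[-0.0096,0,-0.0144,0,0,0,0.024],[0,0,0,0,0,0,0.028],[0,0,0,0,0,0,0.05],[0,0,0,0,0,0,0.05],[0,0,-0.32,0,0,0,0.05],[0,0,-0.64,0,0,0,0.05],[0,0,-0.96,0,0,0,0.05]]}'

```text
clock: 8.15
tool_pos: [0.399, -0.2632, 0.1403]
eef_rot: [0.268, 0.916, -0.085, 0.286]
force: [0.9, -0.3, 1.5]
width: 0.05
grasp_force: 0.0
```

```bash
python3 - <<'E'
from cell import manip
import cv2,numpy as np
i=[manip.camera(n)["img"] for n in("scene","side","wrist")]
v=np.hstack([cv2.resize(i[0][290:390,310:410],(390,390)),cv2.resize(i[1][300:400,250:350],(390,390))]);cv2.imwrite("pics/p2.png",v)
E
python3 go.py .36 .165 .20 35 .02
```

```text
8 x [0.0137, 0.0502, -0.0182, -0.0428, 0.0008, -0.0601] total [ 0.1846  0.3393 -0.1997] [-0.343  0.006 -0.48 ] q [-0.59 -0.05 -0.84  0.16  0.01 -0.02]
```

View pics/p2.png

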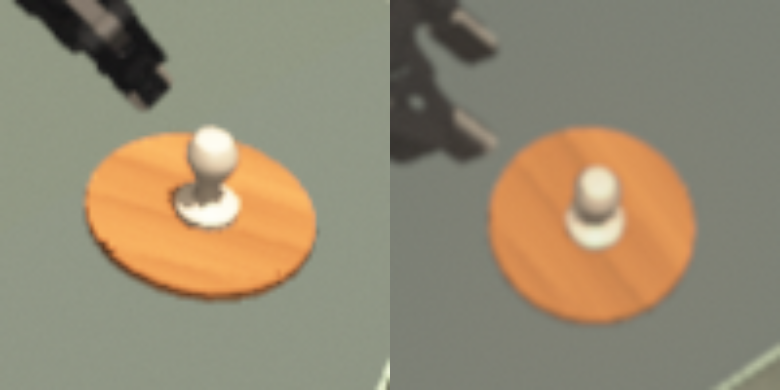

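The stopper stands upright near the coaster's centre, with its flange at (208,205) in the left crop and (595,228) in the right. Next is the grate handle.

```bash
python3 go.py .40 .165 .12 35 .02 8
```

```text
8 x [0.0155, 0.0518, -0.0072, -0.0428, 0.0008, -0.0601] total [ 0.2035  0.3611 -0.115 ] [-0.343  0.006 -0.48 ] q [-0.59 -0.05 -0.84  0.16  0.01 -0.02]
```

Converted, 0.0518 m is 0.8288, 0.0155 m is 0.248, -0.06 rad is -0.24.

Call:
steer_hand --steps '{"plan": [[0.248,0.8288,-0.1152,-0.1712,0.0032,-0.24,0.05],[0.248,0.8288,-0.1152,-0.1712,0.0032,-0.24,0.05],[0.248,0.8288,-0.1152,-0.1712,0.0032,-0.24,0.05],[0.248,0.8288,-0.1152,-0.1712,0.0032,-0.24,0.05],[0.248,0.8288,-0.1152,-0.1712,0.0032,-0.24,0.05],[0.248,0.8288,-0.1152,-0.1712,0.0032,-0.24,0.05],[0.248,0.8288,-0.1152,-0.1712,0.0032,-0.24,0.05],[0.248,0.8288,-0.1152,-0.1712,0.0032,-0.24,0.05],[0,0,0,0,0,0,0.05],[0,0,0,0,0,0,0.05]]}' --grip_force 100

```text
clock: 9.55
tool_pos: [0.3985, 0.1654, 0.1162]
eef_rot: [-0.009, 0.955, 0.005, 0.296]
force: [0.4, -0.5, -0.1]
width: 0.0498
grasp_force: 0.0
```

```bash
python3 - <<'E'
from cell import manip
import cv2,numpy as np
c=manip.camera("wrist");cv2.imwrite("pics/w3.png",c["img"])
np.savez("pics/w3.npz",**{k:np.array(c[k]) for k in("img","camera_matrix","R","t")})
E
python3 go.py .4597 .1654 .034 35 .02
```

```text
2 x [-0.0017, -0.0004, 0.0513, 0.001, -0.0049, -0.0017] total [-0.0037 -0.0008  0.1025] [ 0.002 -0.01  -0.003] q [ 0.6  -0.04 -0.92  0.18 -0.31  0.49]
```

View pics/w3.png

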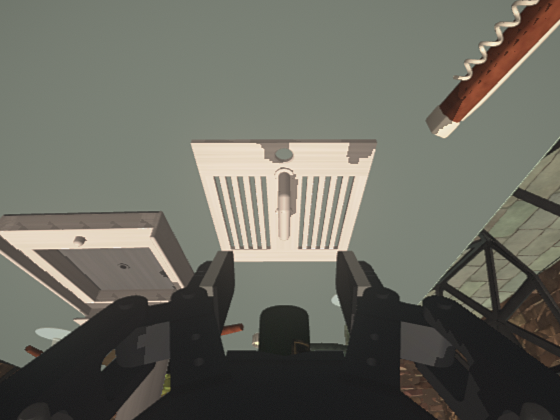

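The handle bar, at (284,170–240), is centred between the pads and aligned. I'll approach and grip.

Call:
steer_hand --steps '{"plan": [[-0.032,-0.0128,0.48,0,-0.04,0,0.05],[-0.016,0,0.56,0,0,0,0.05],[-0.0112,0,0.4,0,0,0,0.05],[0,0,0.2,0,0,0,0.05],[0,0,0,0,0,0,0.05],[0,0,0,0,0,0,0.05]]}'

```text
clock: 10.35
tool_pos: [0.4609, 0.1654, 0.0359]
eef_rot: [-0.007, 0.953, 0.005, 0.302]
force: [0.6, -0.6, -0.5]
width: 0.0502
grasp_force: 0.0
```

```bash
python3 go.py .4597 .1654 .034 35 .02
```

```text
1 x [0.002, 0.0, 0.0009, 0.0026, 0.0021, -0.0052] total [0.002  0.     0.0009] [ 0.003  0.002 -0.005] q [ 0.5   0.27 -0.92 -0.18 -0.27  0.41]
```

Converted, -0.033 m is -0.528, -0.023 m is -0.368, -0.005 rad is -0.02.

Call:
steer_hand --steps '{"plan": [[0.016,0,0.016,0,0,-0.02,0.03],[0,0,0,0,0,0,0.003],[0,0,0,0,0,0,0.003],[0,0,0,0,0,0,0.003],[0,0,0,0,0,0,0.003],[-0.192,0,-0.256,0,0,0,0.003],[-0.368,0,-0.528,0,0,0,0.003],[0,0,0,0,0,0,0.003],[0,0,0,0,0,0,0.003]]}' --grip_force 110

```text
clock: 11.48
tool_pos: [0.4596, 0.1659, 0.0932]
eef_rot: [-0.011, 0.954, 0.004, 0.3]
force: [0.6, -0.4, -3.6]
width: 0.006
grasp_force: 108.3
```

```bash
python3 - <<'E'
from cell import manip
import cv2,numpy as np
for n in("wrist","scene","side"):
    c=manip.camera(n);np.savez(f"pics/{n}4.npz",**{k:np.array(c[k]) for k in("img","camera_matrix","R","t")})
    cv2.imwrite(f"pics/{n}4.png",c["img"])
i=[cv2.imread(f"pics/{n}4.png") for n in("scene","side","wrist")]
cv2.imwrite("pics/q4.png",np.vstack([np.hstack([cv2.resize(i[0][210:310,130:230],(300,300)),cv2.resize(i[1][170:270,170:270],(300,300))]),cv2.resize(i[2][100:310,140:420],(600,300))][:2]) [:600])
E
```

```text
(no output)
```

View pics/q4.png

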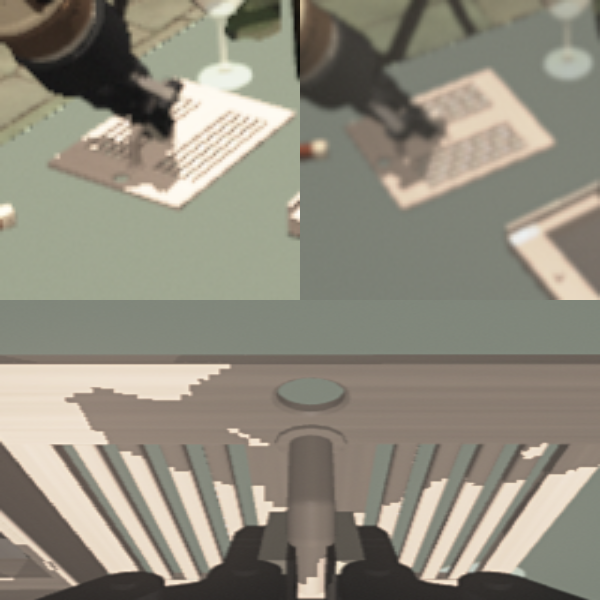

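The grate is gripped and lifted. The hole is at about (285,164) in the wrist image, the handle is between the pads, and the plate looks level. I've used all ten views, so from here I'll check with numbers only. First the grate's tilt.

```bash
python3 - <<'E'
from h import *
np.set_printoptions(precision=4,suppress=True)
A=np.array
for k,a,b in(("RR",(228.3,247.7),(254.7,217.7)),("FR",(190.7,279.3),(205,239.3)),("FL",(146.7,264),(185,212.3))):
    a,b=A(a,float),A(b,float);print(k,*tri(a,b),plane("scene",a,.063),plane("side",b,.063))
w=dict(np.load("pics/wrist4.npz"))
g=cv2.cvtColor(w["img"],cv2.COLOR_BGR2GRAY)
print("col x=200,170",[(x,np.abs(np.diff(g[100:200,x].astype(int))).argsort()[-3:]+100) for x in(160,200,380,400)])
# project expected level grate points
s=A([.4596,.1659,.0932]);
from scipy.spatial.transform import Rotation as Rt
for th in(-6,-3,0,3,6):
  out=[]
  for q in((-68,0,4),(-80,-60,4),(-80,60,4),(-50,0,34)):
    X=s+Rt.from_euler("zy",[.02,np.radians(th)]).apply((A(q)-A([-28,0,34]))/1000)
    c=w["R"]@X+w["t"];u=w["camera_matrix"]@c/c[2];out.append(u[:2])
  print("pitch",th,np.round(A(out),1).tolist())
hh=cv2.inRange(cv2.cvtColor(w["img"],cv2.COLOR_BGR2HSV)[150:180,262:308],(60,20,60),(100,255,255))
cs=max(cv2.findContours(hh,0,2)[0],key=cv2.contourArea);print(cv2.fitEllipse(cs),cv2.boundingRect(cs))
E
```

```text
RR [0.5689 0.1028 0.0564] [np.float64(0.04898792058127567), np.float64(0.05407978115183)] [0.5599 0.096  0.063 ] [0.5658 0.0969 0.063 ]
FR [0.4118 0.0986 0.0565] [np.float64(0.4524769593938479), np.float64(0.47313861355350817)] [0.404  0.0908 0.063 ] [0.4101 0.0943 0.063 ]
FL [0.4071 0.2268 0.0586] [np.float64(0.07344474202112755), np.float64(0.07547079039445788)] [0.4022 0.2214 0.063 ] [0.4059 0.2225 0.063 ]
col x=200,170 [(160, array([137, 143, 144])), (200, array([166, 165, 144])), (380, array([143, 144, 137])), (400, array([143, 144, 137]))]
pitch -6 [[286.7, 170.7], [134.4, 146.2], [438.8, 146.3], [287.0, 254.0]]
pitch -3 [[286.9, 170.9], [130.7, 146.7], [442.9, 147.1], [287.0, 256.4]]
pitch 0 [[287.0, 171.4], [127.0, 147.7], [447.0, 148.3], [287.1, 258.9]]
pitch 3 [[287.2, 172.4], [123.1, 149.3], [451.4, 150.1], [287.1, 261.6]]
pitch 6 [[287.3, 173.7], [119.1, 151.3], [455.8, 152.4], [287.1, 264.3]]Traceback (most recent call last):
  File "<stdin>", line 19, in <module>
ValueError: max() iterable argument is empty
```

The front and rear corners triangulate to the same height, so the grate is level. It now goes over the front of the tray.

```bash
python3 go.py .4645 -.0175 .092 35 .048 5
```

```text
5 x [0.0002, -0.0367, -0.0001, -0.0027, -0.0004, -0.004] total [-0.0005 -0.1832  0.0007] [-0.013 -0.002 -0.02 ] q [ 0.5   0.12 -0.86  0.04 -0.26  0.4 ]
```

Call:
steer_hand --steps '{"plan": [[0,-0.48,0,-0.008,0,-0.016,0.003],[0,-0.608,0,-0.012,0,-0.016,0.003],[0,-0.64,0,-0.012,0,-0.016,0.003],[0,-0.64,0,-0.012,0,-0.016,0.003],[0,-0.56,0,-0.008,0,-0.016,0.003],[0,0,0,0,0,0,0.003],[0,0,0,0,0,0,0.003]]}'

```text
clock: 12.5
tool_pos: [0.4662, -0.0164, 0.0931]
eef_rot: [-0.022, 0.953, 0.008, 0.301]
force: [0.2, 0.0, -2.8]
width: 0.0056
grasp_force: 108.4
```

```bash
python3 go.py .4645 -.0175 .065 35 .048 3; python3 - <<'E'
from cell import manip
from h import *
np.set_printoptions(precision=4,suppress=True)
c=manip.camera("wrist");np.savez("pics/w5.npz",**{k:np.array(c[k]) for k in("img","camera_matrix","R","t")})
for n in("scene","side"):
    c=manip.camera(n);np.savez(f"pics/{n}5.npz",**{k:np.array(c[k]) for k in("img","camera_matrix","R","t")})
    # brightness/sat-based corners of grate
    g=cv2.cvtColor(c["img"],cv2.COLOR_BGR2HSV);print(n,g[280,200],g[270,265])
E
```

```text
3 x [0.0059, -0.0003, 0.0073, 0.0003, -0.0, -0.0007] total [ 0.0176 -0.0011  0.022 ] [ 0.001 -0.    -0.002] q [-0.08  0.05 -0.94 -0.03  0.07 -0.1 ]
scene [ 39  33 160] [ 18  25 249]
side [ 41  22 127] [ 14  52 167]
```

Converted, 0.0075 m is 0.12, 0.007 m is 0.112.

Call:
steer_hand --steps '{"plan": [[0.096,-0.016,0.112,0,0,0,0.003],[0.096,0,0.12,0,0,0,0.003],[0.08,0,0.096,0,0,0,0.003],[0,0,0,0,0,0,0.003],[0,0,0,0,0,0,0.003]]}'

```text
clock: 13.28
tool_pos: [0.4653, -0.0172, 0.0679]
eef_rot: [-0.023, 0.953, 0.008, 0.302]
force: [-0.2, -0.0, -3.9]
width: 0.0054
grasp_force: 108.3
```

```bash
python3 go.py .5425 -.0132 .065 35 .048 6
```

```text
6 x [-0.0103, 0.0, 0.0078, 0.0002, 0.0005, -0.0001] total [-0.0615  0.0002  0.0469] [ 0.001  0.003 -0.001] q [-0.08  0.13 -0.98 -0.14  0.08 -0.11]
```

Careful with the scale: shifts go in shares of 62.5 mm and turns go in units of 0.25 rad. That gives: -0.0102 m is -0.1632, -0.009 m is -0.144.

Call:
steer_hand --steps '{"plan": [[-0.144,0,0.128,0,0,0,0.003],[-0.1632,0,0.128,0,0,0,0.003],[-0.1632,0,0.128,0,0,0,0.003],[-0.1632,0,0.128,0,0,0,0.003],[-0.1312,0,0.096,0,0,0,0.003],[0,0,0,0,0,0,0.003],[0,0,0,0,0,0,0.003]]}'

```text
clock: 14.15
tool_pos: [0.5252, -0.0145, 0.0637]
eef_rot: [-0.022, 0.953, 0.008, 0.301]
force: [-0.3, 0.3, -2.4]
width: 0.0055
grasp_force: 108.3
```

```bash
python3 go.py .5425 -.0132 .065 35 .048 3; python3 - <<'E'
from cell import manip
from h import *
for n in("wrist","scene","side"):
    c=manip.camera(n);np.savez(f"pics/{n}6.npz",**{k:np.array(c[k]) for k in("img","camera_matrix","R","t")})
E
```

```text
3 x [-0.005, 0.0002, 0.003, 0.0004, 0.0004, -0.0005] total [-0.0149  0.0005  0.0089] [ 0.001  0.001 -0.001] q [-0.06  0.23 -0.85 -0.12  0.06 -0.09]
```

Converted, -0.005 m is -0.08, -0.0049 m is -0.0784.

Call:
steer_hand --steps '{"plan": [[-0.08,0,0.048,0,0,0,0.003],[-0.08,0,0.048,0,0,0,0.003],[-0.0784,0,0.0464,0,0,0,0.003],[0,0,0,0,0,0,0.003],[0,0,0,0,0,0,0.003]]}'

```text
clock: 14.92
tool_pos: [0.543, -0.0137, 0.0652]
eef_rot: [-0.022, 0.953, 0.008, 0.302]
force: [-0.0, -0.2, -4.1]
width: 0.0058
grasp_force: 108.3
```

```bash
python3 go.py .5425 -.0132 .054 35 .048 3; python3 - <<'E'
from cell import manip
from h import *
np.set_printoptions(precision=4,suppress=True)
c=manip.camera("wrist");w={k:np.array(c[k]) for k in("img","camera_matrix","R","t")};np.savez("pics/w7.npz",**w)
def proj(X):
    v=w["camera_matrix"]@(w["R"]@np.array(X)+w["t"]);return v[:2]/v[2]
print("stud px",proj([.502,-.0152,.027]),"expected hole px",proj([.5025,-.0151,.035]))
g=cv2.cvtColor(w["img"],cv2.COLOR_BGR2GRAY)
print(g[145:190:2,256:316:3])
E
```

```text
3 x [0.0023, 0.0002, 0.003, 0.0004, 0.0006, -0.0005] total [0.0069 0.0005 0.0089] [ 0.001  0.002 -0.001] q [-0.06  0.25 -0.81 -0.1   0.06 -0.09]
stud px [287.5013 155.9868] expected hole px [287.8259 170.094 ]
[[125 124 125 129 130 131 131 131 131 130 131 131 131 131 130 130 130 131
  131 130]
 [133 133 134 133 134 133 133 133 133 133 132 134 132 134 132 132 133 134
  132 132]
 [133 132 132 132 132 132 132 131 131 132 132 131 131 131 131 132 131 131
  131 131]
 [133 133 134 132 133 133 132 133 133 133 133 133 132 132 132 133 132 132
  132 132]
 [137 137 136 136 138 137 136 137 137 136 137 136 136 135 136 135 136 136
  135 136]
 [139 139 138 139 138 139 138 118 119 127 137 130 131 139 137 137 137 136
  137 137]
 [140 139 140 140 139 131 132 139 122 135 143 140 129 121 139 138 139 138
  139 138]
 [138 138 138 139 137 133 138 139 115 131 135 133 122 128 126 136 136 136
  136 137]
 [133 133 134 133 115 136 134 134 128 121 131 130 120 134 116 13
[... 511 characters left out ...]
 131 131
  130 131]
 [133 134 134 134 127 126 102 102 103 103 102 100 108 124 127 134 134 133
  134 134]
 [133 133 132 132 132 126 125 118 104 104 107 121 125 122 130 130 130 130
  130 131]
 [134 135 134 133 134 134 132 131 136 143 138 131 130 135 135 134 134 135
  135 135]
 [137 137 137 137 137 137 137 137 136 141 136 136 136 136 136 136 135 137
  136 135]
 [137 136 137 136 135 135 136 135 135 135 135 136 134 135 134 134 134 134
  134 133]
 [137 135 135 135 135 135 135 136 135 136 136 135 136 135 135 135 135 134
  134 134]
 [136 136 137 136 136 136 137 137 124 107 115 133 137 137 136 136 136 135
  135 136]
 [140 141 141 140 139 140 115 100 104 114 105 100 101 137 137 137 136 136
  136 135]]
```

The stud shows through the hole, with its centre at about (286.5,155) against its projection of (287.5,156). The hole centre is at about (284.5,166), so it needs +0.7 mm in y. I'll lower in steps.

Converted, 0.0025 m is 0.04, 0.0017 m is 0.0272.

Call:
steer_hand --steps '{"plan": [[0.016,0.0112,0.032,0,0,0,0.003],[0.0272,0,0.04,0,0,0,0.003],[0,0,0,0,0,0,0.003],[0,0,0,0,0,0,0.003]]}'

```text
clock: 15.48
tool_pos: [0.5435, -0.013, 0.0601]
eef_rot: [-0.022, 0.953, 0.008, 0.302]
force: [0.1, 0.3, -3.8]
width: 0.0054
grasp_force: 108.3
```

```bash
python3 go.py .543 -.013 .054 35 .048 3; python3 - <<'E'
from cell import manip
from h import *
c=manip.camera("wrist");w={k:np.array(c[k]) for k in("img","camera_matrix","R","t")};np.savez("pics/w8.npz",**w)
def proj(X):
    v=w["camera_matrix"]@(w["R"]@np.array(X)+w["t"]);return v[:2]/v[2]
print("stud px",proj([.502,-.0146,.027]))
g=cv2.cvtColor(w["img"],cv2.COLOR_BGR2GRAY)
for r in g[147:187:2,262:310:2]:print("".join("#" if v<105 else "+" if v<120 else "." if v<128 else " " for v in r))
E
```

```text
3 x [0.0013, 0.0, 0.0016, 0.0004, 0.0008, -0.0004] total [0.0039 0.     0.0047] [ 0.001  0.002 -0.001] q [-0.06  0.27 -0.81 -0.12  0.06 -0.08]
stud px [287.42929401 163.32827121]
                        
                        
                        
                        
        ++#++++         
     . +#+++.++#+       
    .  +#+.  .++#..     
   +   ++.    .+# +.    
  .    +.      .+  +    
  ++    +      .  #+    
  .#    ..    .. .#+    
  .##    ... .. .##+    
  .+##+       .###++    
   .+###+++++####+..    
    ..#########+...     
     ...+##+++....
```

The stud sits centred within the hole, so I'll continue lowering.

Converted, 0.0016 m is 0.0256, 0.0012 m is 0.0192.

Call:
steer_hand --steps '{"plan": [[0.0192,0,0.0256,0,0,0,0.003],[0.0192,0,0.0256,0,0,0,0.003],[0,0,0,0,0,0,0.003],[0,0,0,0,0,0,0.003]]}'

```text
clock: 16.02
tool_pos: [0.5435, -0.013, 0.0563]
eef_rot: [-0.022, 0.953, 0.008, 0.302]
force: [0.3, -0.8, -2.8]
width: 0.0056
grasp_force: 108.4
```

```bash
python3 go.py .543 -.013 .054 35 .048 3
```

```text
3 x [0.0006, 0.0, 0.0005, 0.0003, 0.0008, -0.0005] total [0.0017 0.0001 0.0016] [ 0.001  0.003 -0.001] q [-0.06  0.27 -0.81 -0.13  0.06 -0.08]
```

Converted, 0.0012 m is 0.0192, 0.0009 m is 0.0144.

Call:
steer_hand --steps '{"plan": [[0.0144,0,0.0192,0,0,0,0.003],[0,0,0,0,0,0,0.003],[0,0,0,0,0,0,0.003]]}'

```text
clock: 16.4
tool_pos: [0.5438, -0.0132, 0.0551]
eef_rot: [-0.022, 0.953, 0.008, 0.302]
force: [0.3, -0.7, -1.3]
width: 0.0058
grasp_force: 108.6
```

Contact is starting: the weight reading has dropped from 3.9 to 1.3 N.

Converted, 0.0008 m is 0.0128, 0.0006 m is 0.0096.

Call:
steer_hand --steps '{"plan": [[0.0096,0,0.0128,0,0,0,0.003],[0,0,0,0,0,0,0.003],[0,0,0,0,0,0,0.003]]}'

```text
clock: 16.77
tool_pos: [0.5441, -0.0131, 0.0549]
eef_rot: [-0.022, 0.953, 0.008, 0.303]
force: [-4.8, -2.2, 5.5]
width: 0.0054
grasp_force: 109.7
```

Converted, 0.0008 m is 0.0128, 0.0006 m is 0.0096.

Call:
steer_hand --steps '{"plan": [[0.0096,0,0.0128,0,0,0,0.003],[0,0,0,0,0,0,0.003],[0,0,0,0,0,0,0.003]]}'

```text
clock: 17.15
tool_pos: [0.5446, -0.0131, 0.0549]
eef_rot: [-0.022, 0.952, 0.008, 0.304]
force: [-8.1, -0.6, 12.9]
width: 0.0057
grasp_force: 110.7
```

Call:
steer_hand --steps '{"plan": [[-0.0192,0,-0.024,0,0,0,0.01],[0,0,0,0,0,0,0.02],[0,0,0,0,0,0,0.045],[0,0,0,0,0,0,0.045],[0,0,-0.32,0,0,0,0.045],[0,0,-0.64,0,0,0,0.045],[0,0,-0.8,0,0,0,0.045],[0,0,0,0,0,0,0.045]]}' --grip_force 40

```text
clock: 18.15
tool_pos: [0.481, -0.0163, 0.1484]
eef_rot: [-0.022, 0.952, 0.008, 0.305]
force: [-0.9, -0.6, 0.5]
width: 0.0451
grasp_force: 0.0
```

```bash
python3 - <<'E'
from cell import manip
from h import *
np.set_printoptions(precision=4,suppress=True)
for n in("wrist","scene","side"):
    c=manip.camera(n);w={k:np.array(c[k]) for k in("img","camera_matrix","R","t")};np.savez(f"pics/{n}9.npz",**w)
    def proj(X):
        v=w["camera_matrix"]@(w["R"]@np.array(X)+w["t"]);return v[:2]/v[2]
    if n=="wrist":
        a,b=proj([.502,-.0146,.027]),proj([.502,-.0146,.024]);print("stud",a,"holetop",b)
        g=cv2.cvtColor(w["img"],cv2.COLOR_BGR2GRAY);y,x=int(b[1]),int(b[0]);q=g[y-14:y+14,x-18:x+18];m=np.median(q);print(m)
        for r in q:print("".join("#" if v<m-35 else "+" if v<m-20 else "." if v<m-9 else "o" if v>m+12 else " " for v in r))
    for k,(p) in dict(FL=(-84,65),FR=(-84,-65)).items():
        X=np.array([.5745,-.0117,.024])+np.r_[np.array([[1,-.048],[.048,1]])@p,0]/1000;print(n,k,proj(X))
E
```

```text
stud [286.7163 144.7057] holetop [286.6973 142.1056]
140.0
++++++++++++++++++++++++++++++++++++
++++++++++++++++++++++++++++#+++++++
+++.++++++++++++++.+++.++++++ooooooo
                           . ooooooo
oo                           ooooooo
oo                         . ooooooo
oo                         . ooooooo
oo                           ooooooo
oo                .         oooooooo
oo          . .+++++.       oooooooo
oo        .  .++++++++. . oooooooooo
oo       .  .+##++++##+.. oooooooooo
oooo    ..  .+#++++++##   oooooooooo
ooooo   .   .##++++++#+ooooooooooooo
ooooo   ++  .+++.. .+#+ooooooooooooo
ooooo   .+. .++.    .++ooooooooooooo
ooooo   .#+ .+..    ...oo oooooooooo
ooooo....+#+++.      .. .ooooooooooo
ooooo    .+##+.      .+# ooooooooooo
oooooooooo.++#+.    .++ oooooooooooo
oooooooooo..++++. ..++ ooooooooooooo
oooooooooo....+++.....oooooooooooooo
oooooooooo         .. oooooooooooooo
ooooooooooooooooo     oooooooooooooo
oooooooooooooooooooooooooooooooooooo
oooooooooooooooooooooooooooooooooooo
oooooooooooooooooooooooooooooooooooo
ooooooooooooooo   oooooooooooooooooo
wrist FL [376.6399 129.15  ]
wrist FR [195.2792 129.4003]
scene FL [227.7823 280.2847]
scene FR [276.2459 295.1618]
side FL [239.039  248.2861]
side FR [264.8081 279.1976]
```

The stud comes up through the hole, and the front edge is level at row 130 against a predicted 129. Handing in.

Converted, -0.03 m is -0.48.

Call:
steer_hand --steps '{"plan": [[0,0,-0.48,0,0,0,0.045],[0,0,0,0,0,0,0.045],[0,0,0,0,0,0,0.045],[0,0,0,0,0,0,0.045]]}'

```text
clock: 18.8
tool_pos: [0.4628, -0.0169, 0.1677]
eef_rot: [-0.022, 0.953, 0.008, 0.301]
force: [-0.5, -0.5, -0.8]
width: 0.0447
grasp_force: 0.0
```

```bash
python3 -c "
from cell import manip
print(manip.hand_in())"
```

```text
the job is handed in; nothing more can be done
None
```

The job is handed in at 18.8 s: the stopper stands upright near the coaster's centre, and the grate is in the tray with the stud up through its hole. I did not check the grate's rear edge under the lip directly, and no verdict came back.

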